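# Hold the twine stand's board at its saw line

## Robot

A 6-joint arm with a two-finger parallel gripper is mounted at the origin on the work surface. World frame = base frame: x ahead of the robot, y to its left, z up, the work surface at z = 0. Lengths are in m, angles in rad, forces in N, time in s.
With the tool pointing down it reaches from about 0.325 to 0.9 m from the base axis. Payload 6.1 kg.
Tool frame: the origin (TCP) lies midway between the tips of the shut fingers; the grasp point (between the pads) lies 19 mm behind it; z points along the fingers, y is the line along which they close (so a half turn about z gives the same grasp; the last joint's range is limited). The gripper opens to 85 mm and grips with 20 to 120 N. Pads are 22 mm wide; open, the fingers measure 114 mm over their backs; the gripper's body (76 mm by 85 mm) begins 54 mm behind the grasp point. The pads swing forward as they close: fully open they stand 13 mm farther back than shut.
Start: joints at [1.002, 0.22, 1.526, -0, 1.395, -0.126], TCP at [0.268, 0.565, 0.231] pointing down, gripper open.
Joint ranges: [-2.98, 2.98], [-0.91, 2.08], [0.09, 2.57], [-1.24, 4.39], [0.2, 2.65], [-2.68, 2.68]. Speed limits (rad/s): [2.57, 2.57, 3.01, 3.14, 3.14, 3.14].

## Interface

Orientations are given as [roll, pitch, yaw] about the fixed x, y, z axes, in that order (R = Rz(yaw) Ry(pitch) Rx(roll)).
In Python, from plant import movep, move_l, set_joints, gripper_to, hold, inverse_kinematics, observe, get_image, get_calibration, Unreachable, job_done gives the robot as it stands. Calls block until the motion is done:
- movep(position, orientation): joint-space move of the TCP to a pose.
- move_l(position, feed=0.15, rotation=None, max_force=None): straight line of the TCP; rotation=None keeps the orientation; feed is the mean speed in m/s. With max_force (N) it stops when the force on the tool has changed by that much, and returns True; else False.
- set_joints(angles): joint-space move.
- gripper_to(opening, f_grip=None): finger opening in m; f_grip is the grip in N (None keeps the last); returns when the fingers have stopped.
- hold(seconds).
- inverse_kinematics(position, orientation): joint angles nearest the present ones, or None.
- observe(): the state.
- get_image(name): name is "scene" or "top"; returns (picture, depth): 420x560x3 uint8, red, green, blue; 420x560 float32, m along the optical axis (not along the pixel's ray), 0 where there is no reading.
- get_calibration(name): a dict with "intrinsics" (3x3 intrinsics, pixels), "dist_coeffs" ([k1, k2, p1, p2, k3] as OpenCV has them; the pictures are not rectified), "world_from_camera" (4x4, takes a point from camera to world coordinates). Camera axes: x right, y down, z forward; pixel columns grow to the right and rows downward; lengths in m; the calibration is good to about 2 mm. A picture is of the moment at which its call begins. get_calibration takes no time and is no camera call.
A pose or a line that the arm cannot do raises Unreachable and nothing moves.
- job_done(): hands the job in; it is judged then, once.
The state is a dict: "time_s": time; "q": joint angles; "joint_velocities": joint speeds; "joint_torque": joint torques, N m; "eef_pos": TCP position; "tcp_rot": TCP orientation; "ft_force": force on the tool from outside, world axes, zero at the start; "torque": the same for the moment, N m; "opening": finger opening in m; "grasp_force": force on a finger pad.
Only numpy, scipy, OpenCV 4.12 (cv2) and the standard library are available. Lean on these libraries where they do the work, as an engineer would, in place of code of your own. Each camera call takes 0.05 s, during which the arm holds its last target. There are 200 camera calls.

## Task

The base board of this home-made twine stand is to be sawn short. Slide the bobbin of twine up off the board's post and stand it upright in the grey tray, then slide the board (keep it lying flat, do not lift or tip it) further out over the riser's edge where it already overhangs, until the pencil line across it lies right above that edge and square with it. The long end would now tip the board down, so hold it flat on the riser and finish while still holding it, ready for the saw; leave the other things on the table alone.

Things in the scene. Friction and masses are not known exactly. Their poses are not given: they have to be found in the camera images.
- riser: low bench riser with a grey top, fixed to the table, 200 mm (its x) by 300 mm (its y) and 70 mm high; origin at the centre of its underside. Its y axis points outward, to the end over which the board already overhangs
- riser_edge (a point): middle of the riser's outward top edge (origin at 150 mm along the riser's y, 70 mm above the table); same axes as the riser; the edge runs along x, outward is +y
- board: base board of the twine stand: bare wood, 90 mm (x) by 400 mm (y) by 12 mm thick, about 0.3 kg with the post glued on it, loose, lying flat on the riser; origin at the centre of its underside, y axis along it towards the overhanging end. Its centre of mass lies about 8 mm from the origin towards the post: it tips by itself once that is past the riser's edge
- post_mid (a point): centre, half-way up, of the square wooden post glued upright on the board: 18 mm by 18 mm, 85 mm tall, faces parallel with the board's sides, on the board's middle line, 125 mm from the board's origin towards -y; this point is 42.5 mm above the board's top; axes as the board
- cut_line (a point): middle of the dark pencil line, 3 mm wide, drawn square across the board's top and down its sides, 50 mm from the board's centre on the post's side (250 mm from the overhanging end, 75 mm from the post's axis); lies on the top face; axes as the board. The short oblique strokes just beyond it only mark the waste
- bobbin_mid (a point): centre, half-way up, of the small bobbin of twine standing loosely around the post on the board: 64 mm outer diameter, 32 mm bore, 70 mm tall (the post stands 15 mm out of its top), about 0.12 kg; its z axis is its bore's axis
- tray: grey shallow open tray, fixed to the table, 170 mm by 170 mm, 20 mm high, walls and floor 4 mm thick; origin at the centre of its underside
- spool_big: bystander: a larger, taller twine spool, 86 mm diameter, 130 mm tall, standing on the table behind the riser; origin at its underside
- pencil_pot: bystander: a grey pot of pencils, 74 mm diameter, 160 mm tall with its pencils, standing on the table behind the riser; origin at its underside
- tape_roll: bystander: a roll of white tape lying flat, 110 mm outer diameter, 48 mm tall, between the robot and the riser; origin at its underside
- glue_stick: bystander: a glue stick standing upright, 28 mm diameter, 94 mm tall, behind the riser; origin at its underside
- scissors: bystander: scissors lying flat, 170 mm long, 10 mm high, to the left; origin at its underside
- marker: bystander: a marker pen lying flat, 133 mm long, 20 mm high, beyond the tray; origin at its underside
- saw: bystander: a small back saw lying flat, about 320 mm long, 25 mm high, to the left, beyond the overhanging end; origin at its underside
- cup: bystander: an empty clear plastic cup, 86 mm diameter, 110 mm tall, behind the riser; origin at its underside
Mind the look-alikes: they are no part of the job. There is more than one size of the tray; the one meant has the size given above.

How it is judged:
On the way, in this order (a step that is already met when the one before it is completed fails the run):
1. the bobbin has been drawn up off the post (z of bobbin_mid in the frame of post_mid above 0.079 m), for 0.05 s.
2. the bobbin stands upright in the tray, let go (z of bobbin_mid in the frame of tray between 0.03 and 0.05 m and x of bobbin_mid in the frame of tray between -0.07 and 0.07 m and y of bobbin_mid in the frame of tray between -0.07 and 0.07 m and angle between bobbin_mid's own z axis and vertical below 0.15 rad and contact force between the fingers and bobbin below 0.1 N), for 0.2 s.
At the end, for the whole second after the job is handed in: The pencil line is within 6 mm of the riser's outward edge and square to it within 0.08 rad, the board flat on the riser (tilt under 0.035 rad), still, held by the robot (over 0.5 N) and nothing else but the riser; the bobbin stands upright in the tray, let go (all of step 2 and y of cut_line in the frame of riser_edge between -0.006 and 0.006 m and angle between the y axis of board and the y axis of riser, either way round below 0.08 rad and x of cut_line in the frame of riser_edge between -0.06 and 0.06 m and z of cut_line in the frame of riser_edge between 0.008 and 0.016 m and angle between board's own z axis and vertical below 0.035 rad and linear speed of board below 0.02 m/s and contact force between any of the fingers, the arm and board above 0.5 N and contact force between board and bobbin below 0.1 N and contact force between board and spool_big below 0.1 N and contact force between board and pencil_pot below 0.1 N and contact force between board and tape_roll below 0.1 N and contact force between board and glue_stick below 0.1 N and contact force between board and scissors below 0.1 N and contact force between board and marker below 0.1 N and contact force between board and saw below 0.1 N and contact force between board and cup below 0.1 N); the arm keeps its last pose, push and grip.
It fails at once if the board tips or is tilted by more than 0.15 rad (angle between board's own z axis and vertical above 0.15 rad).
It fails at once if the board is lifted more than 20 mm off the riser or falls from it (z of board in the frame of riser above 0.09 m or z of board in the frame of riser below 0.04 m).
It fails at once if a bystander is moved by more than 40 mm or knocked over (distance of any of spool_big, pencil_pot, tape_roll, glue_stick, scissors, marker, saw, cup from where it was at the start of the episode above 0.04 m or angle between any of spool_big, pencil_pot, tape_roll, glue_stick, scissors, marker, saw, cup's own z axis and vertical above 0.5 rad).
It also fails if it takes over 64 s, if anything falls off the work surface, if the arm or the gripper's body presses on something with over 40 N, if the wrist force passes 120 N, or if a joint passes its speed limit or range.

## Working session

There is one attempt and no reset: what is moved stays moved. The work goes in short steps, each a Python script; the robot and the scene stay as the last script left them, time stands still between calls to the robot, and variables do not carry over. Pictures are saved under pics/ and viewed, at most 10 in all, crops included, and the job is handed in when it is done.

```bash
mkdir -p pics; ls
cat > h.py <<'E'
import numpy as np, cv2
from plant import *
def cloud(name):
    im,d=get_image(name); c=get_calibration(name)
    h,w=d.shape; u,v=np.meshgrid(np.arange(w),np.arange(h))
    p=cv2.undistortPoints(np.stack([u,v],-1).reshape(-1,1,2).astype(np.float64),np.array(c["intrinsics"]),np.array(c["dist_coeffs"])).reshape(h,w,2)
    P=np.dstack([p[...,0]*d,p[...,1]*d,d]); T=np.array(c["world_from_camera"])
    W=P@T[:3,:3].T+T[:3,3]; W[d==0]=np.nan
    return im,W
E
python3 - <<'E'
from h import *
for n in("scene","top"):
    im,W=cloud(n); cv2.imwrite(f"pics/{n}0.png",cv2.cvtColor(im,cv2.COLOR_RGB2BGR)); np.savez(f"{n}0.npz",im=im,W=W)
s=observe(); print(s["time_s"],s["ft_force"],s["tcp_rot"])
E
```

```text
pics
0.1 [ 0.08800946 -0.50050244 -0.65865422] [-3.13982769e+00 -2.37671924e-04  2.69880254e+00]
```

View pics/scene0.png

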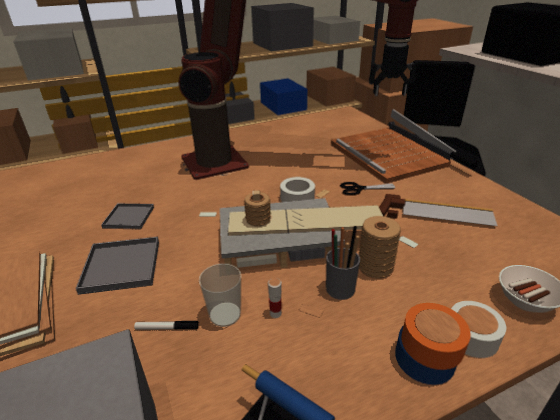

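View pics/top0.png

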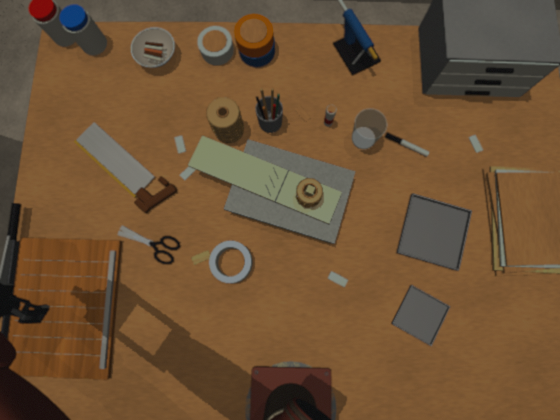

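The top view shows two bobbin candidates: the small one on the board's post at (310,190) and spool_big standing on the table at (225,118). There are two trays, the larger at (435,231) and a smaller one at (420,314). From the description I choose (310,190) and (435,231). Next I measure sizes and check with a crop.

Run:
```python
from h import *
f=np.load("top0.npz"); im,W=f["im"],f["W"]
def rect(m,name):
    n,l,st,_=cv2.connectedComponentsWithStats(m.astype(np.uint8)); 
    i=1+np.argmax(st[1:,4]); P=W[l==i][:,:2].astype(np.float32)
    r=cv2.minAreaRect(P); print(name,st[i],r,W[l==i].mean(0)); return l==i
z=W[...,2]; roi=np.zeros(z.shape,bool); roi[130:250,180:365]=1
rect(roi&(z>.062)&(z<.076),"riser"); b=rect(roi&(z>.0765)&(z<.09),"board")
rect(roi&(z>.060)&(z<.09),"riser+board")
rect(roi&(z>.14)&(z<.157),"bob")
t=np.zeros_like(roi); t[180:280,385:485]=1; rect(t&(z>.012)&(z<.03),"traywall"); rect(t&(z<.012)&(z>.001),"trayfl")
g=im.astype(int).sum(2)
t2=np.zeros_like(roi); t2[280:350,380:460]=1
for nm,tt in(("big",t),("small",t2)): rect(tt&(im[...,0].astype(int)-im[...,2]<25),nm)
for n,p in dict(bob=(190,310),post=(190,310),edgeL=(160,195),cut_a=(174,285),cut_b=(202,278),big=(118,225),tape=(262,230),pot=(112,268)).items(): print(n,W[p])
c=cv2.resize(im[125:255,175:375],None,fx=4,fy=4,interpolation=cv2.INTER_CUBIC); cv2.imwrite("pics/crop.png",c[...,::-1])
```

```text
riser [ 224  139  132  105 4916] ((0.556708037853241, 0.012891113758087158), (0.30102530121803284, 0.20132611691951752), 73.73351287841797) [0.54824271 0.0051117  0.07023814]
board [ 188  135  154   89 4556] ((0.5846498012542725, 0.08040045946836472), (0.40102913975715637, 0.09532061219215393), 68.36859130859375) [0.58596128 0.0940799  0.08229108]
riser+board [ 188  135  168  109 9507] ((0.5741258263587952, 0.07260079681873322), (0.4254264831542969, 0.20132304728031158), 73.72838592529297) [0.56623364 0.04813999 0.0760079 ]
bob [296 178  27  27 448] ((0.5375001430511475, -0.03426904231309891), (0.06392978876829147, 0.06333628296852112), 1.2051857709884644) [ 0.53651554 -0.03424364  0.14935296]
traywall [397 193  75  77 523] ((0.46205729246139526, -0.38241642713546753), (0.1732940673828125, 0.17236079275608063), 74.2220687866211) [ 0.46388638 -0.38632093  0.01847686]
trayfl [ 399  196   70   72 3156] ((0.46325984597206116, -0.3850438594818115), (0.16167519986629486, 0.16287794709205627), 74.67909240722656) [ 0.46287358 -0.38566946  0.00441798]
big [ 397  194   75   76 3927] ((0.46170562505722046, -0.3819141983985901), (0.16855818033218384, 0.17181164026260376), 73.70469665527344) [nan nan nan]
small [ 392  285   58   60 1956] ((0.2408425360918045, -0.3372787535190582), (0.1136743500828743, 0.1149669736623764), 60.69310760498047) [nan nan nan]
bob [ 0.53441507 -0.03544129  0.16649395]
post [ 0.53441507 -0.03544129  0.16649395]
edgeL [0.62722911 0.26252221 0.0862919 ]
cut_a [0.59483987 0.02561065 0.08326457]
cut_b [0.52028196 0.04196537 0.0826391 ]
big [0.72790093 0.18242756 0.12939873]
tape [0.36837975 0.16936654 0.00232333]
pot [0.79968261 0.07954564 0.00666916]
```

View pics/crop.png

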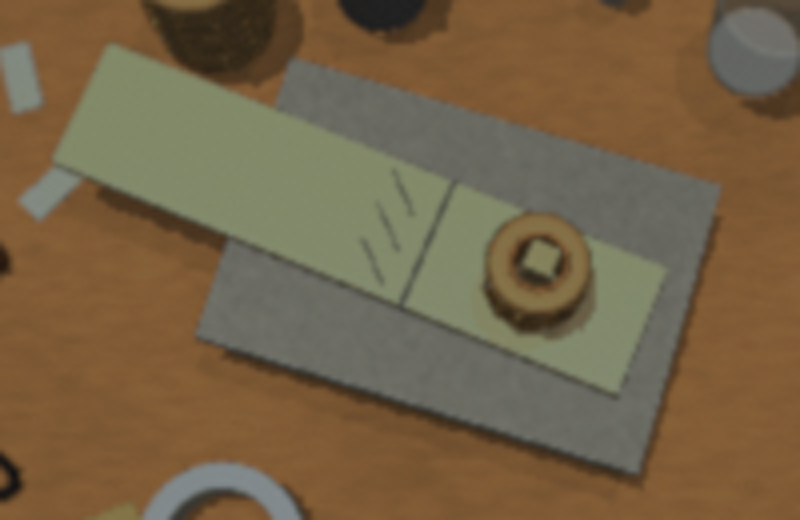

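The crop confirms the choice: the small bobbin at (538,262) has the square post inside it. The pencil line runs from (455,180) to (402,303), with the riser edge to its left. The big tray measures 170 mm. The board is turned 5.4° from the riser and the slide needed is about 127 mm.

Run:
```python
from h import *
R=[np.pi,0,2.764]; b=np.array([.537,-.0343])
def st(t): s=observe(); print(t,round(s["time_s"],2),np.round(s["eef_pos"],4),np.round(s["ft_force"],2),round(s["opening"],4),s["grasp_force"])
gripper_to(.085,30)
movep([*b,.24],R); st("above")
print(move_l([*b,.105],.12,max_force=8)); st("down")
gripper_to(.05,30); st("grip")
print(move_l([*b,.245],.12)); st("up")
im,W=cloud("scene"); cv2.imwrite("pics/up.png",cv2.resize(im[100:330,150:430],None,fx=2,fy=2)[...,::-1])
```

```text
above 2.66 [ 0.5371 -0.0335  0.24  ] [0.23 0.7  0.45] 0.0851 0.0
False
down 3.93 [ 0.5378 -0.0345  0.106 ] [-0.51 -0.76 -0.58] 0.0851 0.0
grip 4.29 [ 0.5378 -0.0345  0.1061] [-0.87 -0.29  6.12] 0.0602 33.002060442231596
False
up 5.61 [ 0.5364 -0.0342  0.2439] [-0.57  0.16 -1.42] 0.0604 32.76035035494715
```

View pics/up.png

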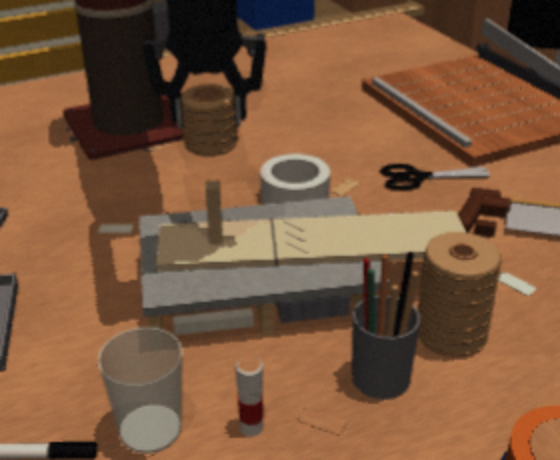

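The picture shows the bobbin upright in the gripper at (208,118), clear of the bare post at (215,210). Next I place it in the big tray.

Run:
```python
from h import *
t=[.4625,-.383]
def st(t): s=observe(); print(t,round(s["time_s"],2),np.round(s["eef_pos"],4),np.round(s["ft_force"],2),round(s["opening"],4),s["grasp_force"])
move_l([*t,.245],.2); hold(.3); st("over")
move_l([*t,.06],.12); st("near")
print(move_l([*t,.024],.03,max_force=3)); st("down")
gripper_to(.085,30); st("open")
move_l([*t,.24],.12)
move_l([.45,-.15,.24],.2); hold(.3); st("away")
im,W=cloud("top"); np.savez("top1.npz",im=im,W=W)
z=W[...,2]
def rect(m,name):
    n,l,s_,_=cv2.connectedComponentsWithStats(m.astype(np.uint8)); i=1+np.argmax(s_[1:,4]); P=W[l==i][:,:2].astype(np.float32)
    print(name,cv2.minAreaRect(P),W[l==i].mean(0))
m=np.zeros(z.shape,bool); m[180:280,385:485]=1; rect(m&(z>.06)&(z<.09),"bobtop")
m[:]=0; m[130:250,180:365]=1; rect(m&(z>.0765)&(z<.09),"board"); rect(m&(z>.155)&(z<.18),"post"); rect(m&(z>.06)&(z<.076),"riser")
cv2.imwrite("pics/top1.png",im[...,::-1])
```

```text
over 7.89 [ 0.4627 -0.3827  0.2451] [ 0.58 -0.13 -1.36] 0.0605 32.76069250423461
near 9.58 [ 0.463  -0.3835  0.061 ] [-0.04  0.29 -1.71] 0.0603 32.75955452118069
True
down 10.55 [ 0.4622 -0.3827  0.0281] [0.11 1.54 4.2 ] 0.06 33.18138732109219
open 10.93 [ 0.4613 -0.3817  0.0267] [ 0.6  -0.5  -0.09] 0.0847 0.0
away 14.47 [ 0.45   -0.1505  0.2399] [-1.16  0.58 -0.32] 0.085 0.0
bobtop ((0.4491814076900482, -0.40546274185180664), (0.0071456553414464, 0.036429621279239655), 64.4046401977539) [ 0.44817613 -0.40447279  0.07145186]
board ((0.5831636190414429, 0.08143788576126099), (0.4016706645488739, 0.09140109270811081), 68.48345947265625) [0.58201011 0.08097741 0.08223804]
post ((0.5364452004432678, -0.035437021404504776), (0.017871703952550888, 0.0171055868268013), 69.52888488769531) [ 0.53585533 -0.03528626  0.1663414 ]
riser ((0.5019477605819702, 0.028451353311538696), (0.30061954259872437, 0.08865533024072647), 74.3310546875) [0.49069726 0.03720496 0.07012336]
```

View pics/top1.png

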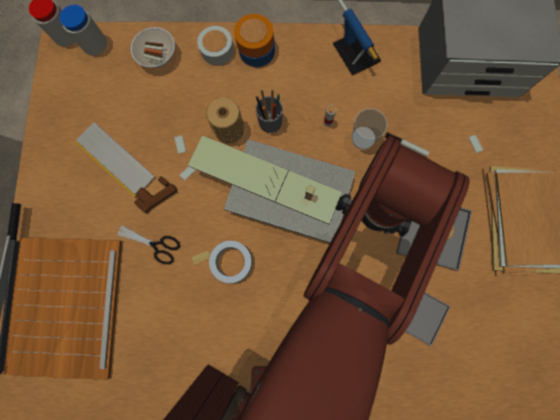

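The board and post are unchanged, with the post at (310,192). The arm hides the bobbin. I move over the post, check the bobbin, then grip the post.

Run:
```python
from h import *
p=[.5363,-.0354]
def st(t): s=observe(); print(t,round(s["time_s"],2),np.round(s["eef_pos"],4),np.round(s["ft_force"],2),round(s["opening"],4),s["grasp_force"])
move_l([*p,.24],.15,rotation=[np.pi,0,2.766]); gripper_to(.05,40); hold(.2); st("over")
im,W=cloud("top"); z=W[...,2]
m=np.zeros(z.shape,bool); m[180:280,385:485]=1; m&=(z>.06)&(z<.09); print("bobtop",m.sum(), m.any() and (cv2.minAreaRect(W[m][:,:2].astype(np.float32)),W[m].mean(0)))
im2,_=cloud("scene"); cv2.imwrite("pics/pre.png",cv2.resize(im2[150:330,60:320],None,fx=2.5,fy=2.5)[...,::-1])
```

```text
over 16.27 [ 0.5363 -0.0354  0.24  ] [ 0.23  0.13 -0.28] 0.0498 0.0
bobtop 401 (((0.46239063143730164, -0.38131555914878845), (0.061858586966991425, 0.06416797637939453), 86.05872344970703), array([ 0.46152643, -0.37977833,  0.07082291]))
```

View pics/pre.png

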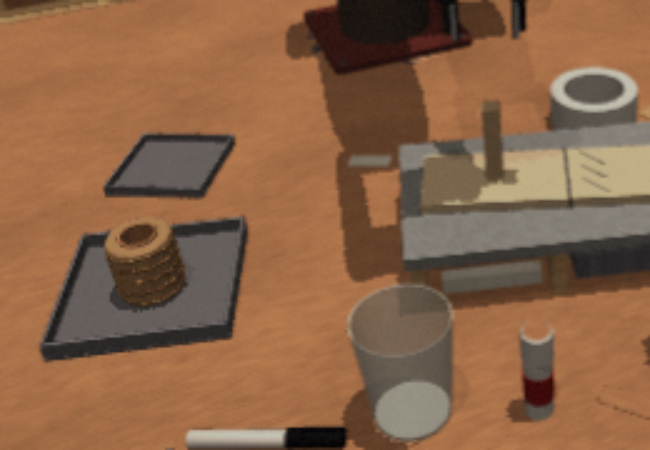

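The bobbin stands upright, alone, in the middle of the big tray at (147,262). Next I grip the post, square the board in place, and slide it about 2/3 of the way while it is still stable.

```bash
cat >> h.py <<'E'
def st(t): s=observe(); print(t,round(s["time_s"],2),np.round(s["eef_pos"],4),np.round(s["tcp_rot"],4),np.round(s["ft_force"],2),np.round(s["torque"],2),round(s["opening"],4),round(s["grasp_force"],1))
E
python3 - <<'E'
from h import *
p=np.array([.5363,-.0354]); u=np.array([.280,.960])
print(move_l([*p,.108],.1,max_force=6)); st("down")
gripper_to(.01,60); st("grip")
q=np.array(observe()["eef_pos"])[:2]
move_l([*q,.1075],.02,rotation=[np.pi,0,2.766+.0916]); hold(.2); st("rot")
move_l([*(q+.08*u),.1075],.04); hold(.2); st("slide")
im,W=cloud("top"); np.savez("top2.npz",im=im,W=W); cv2.imwrite("pics/s1.png",cv2.resize(im[110:250,160:360],None,fx=4,fy=4)[...,::-1])
z=W[...,2]; m=np.zeros(z.shape,bool); m[110:250,140:365]=1; m&=(z>.0765)&(z<.09)
n,l,s_,_=cv2.connectedComponentsWithStats(m.astype(np.uint8)); i=1+np.argmax(s_[1:,4]); print(cv2.minAreaRect(W[l==i][:,:2].astype(np.float32)),W[l==i][:,2].mean())
E
```

```text
False
down 17.83 [ 0.5369 -0.0355  0.1088] [3.1413e+00 1.5000e-03 2.7660e+00] [0.03 0.21 0.37] [ 0.    0.02 -0.03] 0.0499 0.0
grip 18.22 [ 0.5368 -0.0355  0.1086] [3.1414e+00 1.1000e-03 2.7659e+00] [-0.55  0.29  2.81] [0.07 0.06 0.01] 0.0175 59.1
rot 18.67 [ 0.5374 -0.0356  0.1086] [-3.1415e+00  1.5000e-03  2.8586e+00] [-0.68  0.64  5.68] [0.09 0.24 0.46] 0.017 59.6
slide 21.02 [0.5599 0.0402 0.1086] [-3.1404e+00  2.0000e-03  2.8574e+00] [-0.74 -4.23  6.36] [-0.42  0.26  0.14] 0.0173 59.5
((0.6246047616004944, 0.25926050543785095), (0.19066061079502106, 0.0930873304605484), 73.72834777832031) 0.08242738752039869
```

View pics/s1.png

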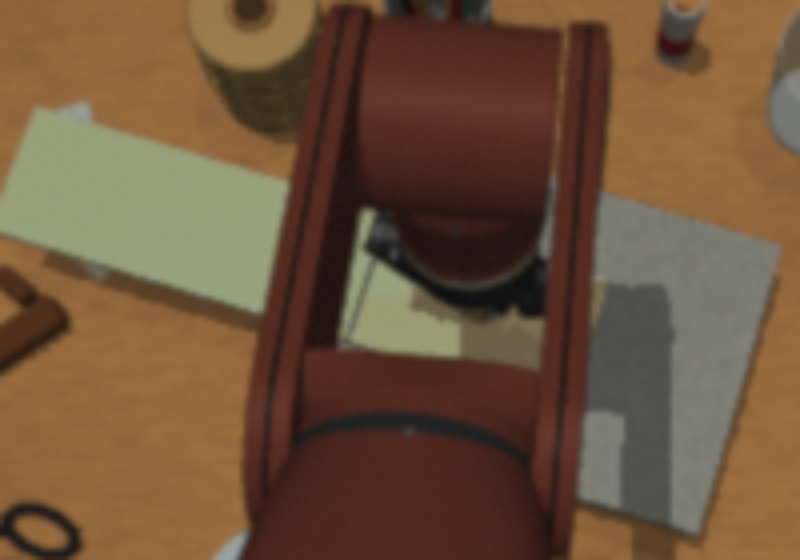

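The board is square (73.73° against the riser's 73.73°). The pencil line at (355,300) is still inside the edge, and post and board end agree on about 48.7 mm left to go. I finish the slide with a light downward push.

Run:
```python
from h import *
u=np.array([.280,.960]); q=np.array([.5367,-.0355])+.08*u; s=np.array(observe()["eef_pos"])[:2]
print((s-q)@u)
move_l([*(s+.0487*u),.1075],.03); hold(.4); st("slide")
e=np.array(observe()["eef_pos"])[:2]; print("moved",(e-s)@u)
im,W=cloud("top"); z=W[...,2]; m=np.zeros(z.shape,bool); m[90:250,120:365]=1; m&=(z>.0765)&(z<.09)
n,l,s_,_=cv2.connectedComponentsWithStats(m.astype(np.uint8)); i=1+np.argmax(s_[1:,4]); P=W[l==i]; r=cv2.minAreaRect(P[:,:2].astype(np.float32)); print(r)
end=(P[:,:2]@u).max(); ends=np.sort(P[:,:2]@u)[-20:].mean(); print("line-edge:",ends-.25-np.array([.5987,.157])@u, end-ends)
A=np.c_[P[:,:2],np.ones(len(P))]; print("plane",np.linalg.lstsq(A,P[:,2],rcond=None)[0])
im2,W2=cloud("scene"); np.savez("sc3.npz",im=im2,W=W2); cv2.imwrite("pics/s2.png",cv2.resize(im2[180:280,210:410],None,fx=4,fy=4,interpolation=cv2.INTER_CUBIC)[...,::-1])
```

```text
-0.0008069366684760348
slide 23.22 [0.5743 0.0857 0.1087] [-3.1401e+00  1.9000e-03  2.8575e+00] [-0.82 -5.22  6.51] [-0.66  0.26 -0.01] 0.0171 59.6
moved 0.04771717688527047
((0.6418237090110779, 0.3159865736961365), (0.17218749225139618, 0.09134510904550552), 73.5942611694336)
line-edge: -0.0012582983108144208 0.002112639426047558
plane [0.00107927 0.00048226 0.08128028]
```

View pics/s2.png

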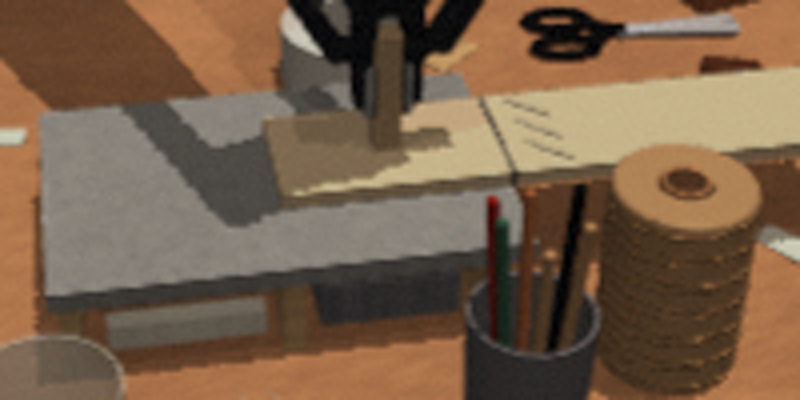

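The line comes down the board's side at (516,180), right above the riser's top corner at (520,190). The measured offset is about -1 mm, the board is flat (slope about 0.001) and it is held with about 6 N of downward push.

```bash
python3 -c "
from h import *
st('end'); print(job_done())"
```

```text
end 23.32 [0.5742 0.0857 0.1087] [-3.1401e+00  1.9000e-03  2.8575e+00] [-1.21 -4.26  6.19] [-0.7   0.29  0.01] 0.0172 59.6
the job is handed in; nothing more can be done
None
```

I handed the job in at 23.3 s: the bobbin stands upright in the 170 mm tray, and the board is held flat by its post with the pencil line square to the riser's edge and about 1 mm inside it; no verdict came back.

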